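Square glued notebooks in a desk press and wind it closed

ROBOT

A 7-joint arm with a two-finger parallel gripper is mounted at the origin on the work surface. World frame = base frame: x ahead of the robot, y to its left, z up, the work surface at z = 0. Lengths are in m, angles in rad, forces in N, time in s.
With the tool pointing down it reaches from about 0.4 to 0.9 m from the base axis. Payload 5.6 kg.
Tool frame: the origin (TCP) lies midway between the tips of the shut fingers; the grasp point (between the pads) lies 19 mm behind it; z points along the fingers, y is the line along which they close (so a half turn about z gives the same grasp; the last joint's range is limited). The gripper opens to 92 mm and grips with 3 to 60 N. Pads are 20 mm wide; open, the fingers measure 128 mm over their backs; the gripper's body (75 mm by 189 mm) begins 69 mm behind the grasp point.
Start: joints at [1.275, 0.468, -0.012, 1.603, 0.006, 1.071, -0.056], TCP at [0.163, -0.629, 0.215] pointing down, gripper open.
Joint ranges: [-2.53, 2.53], [-0.31, 2.02], [-1.57, 1.55], [0.28, 2.44], [-1.29, 4.43], [0.15, 1.84], [-2.92, 2.92]. Speed limits (rad/s): [2.57, 2.57, 3.14, 3.14, 3.14, 3.14, 3.14].

INTERFACE

Orientations are given as a 3x3 rotation matrix whose columns are the frame's x, y, z axes.
In Python, from station import env, effector, solver, viewer, workorder, search_frame, tip_of gives the robot as it stands. Calls block until the motion is done:
- env.reach(position, orientation): joint-space move of the TCP to a pose.
- env.movel(position, frame=None, rate=0.15): straight line of the TCP; frame=None keeps the orientation; rate is the mean speed in m/s.
- env.goto_joints(angles): joint-space move.
- effector.release() and effector.grasp(squeeze=None): open the fingers fully, or close them until they stop; squeeze is the grip in N (None keeps the last).
- env.pause(seconds).
- solver.inverse_kinematics(position, orientation): joint angles nearest the present ones, or None.
- env.sense(): the state.
- viewer.read_camera(name): name is "scene" or "top" or "wrist"; returns (picture, depth): 384x512x3 uint8, red, green, blue; 384x512 float32, m along the optical axis (not along the pixel's ray), 0 where there is no reading.
- viewer.camera_info(name): a dict with "intrinsics" (3x3 intrinsics, pixels), "eye" and "rotation" of the camera in the world; the wrist camera has in their place "T_tool_cam" (4x4, takes a point from camera to tool coordinates, whose origin is the TCP and whose axes are the flange's). Camera axes: x right, y up, looking along -z (the intrinsics and any distortion apply to the point x, -y, -z); pixel columns grow to the right and rows downward; lengths in m; the calibration is good to about 2 mm. A picture is of the moment at which its call begins: read the wrist's pose just before it. camera_info takes no time and is no camera call.
A pose or a line that the arm cannot do raises env.PlanningError and nothing moves.
- workorder.finish_job(): hands the job in; it is judged then, once.
Trained networks look in the newest picture that a camera, given by its name, has taken for a name from the list of things; names that differ only in an ending like _2 or _b are one class to them, and where a whole thing is asked for, a point or a joint stands for the part that bears it (a point fixed in the world has none). Each returns a list of dicts, best first, with "score" (0 to 1); they miss things now and then, are a little off and sometimes report something else, mostly with a low value. They report only what shows in the picture. A call takes as long as a camera call. They do not tell look-alikes from the thing itself.
- search_frame(camera, name): "at" ([x, y, z] in m, in world coordinates, good to about 4 mm: the middle of the surface that is visible of it).
- tip_of(camera, name): "at" ([x, y, z] in m, in world coordinates, good to about 4 mm: a listed point, or the origin of a listed thing).
The state is a dict: "t": time; "joint_positions": joint angles; "joint_velocities": joint speeds; "tau": joint torques, N m; "ee_pos": TCP position; "tcp_rot": TCP orientation; "wrist_force": force on the tool from outside, world axes, zero at the start; "moment": the same for the moment, N m; "gripper_width": finger opening in m; "grasp_force": force on a finger pad.
Only numpy, scipy, OpenCV 4.12 (cv2) and the standard library are available. Lean on these libraries where they do the work, as an engineer would, in place of code of your own. Each camera call takes 0.05 s, during which the arm holds its last target. There are 200 camera calls.

TASK

The freshly glued notebooks lean over in the little book press: push the row upright against the backstop and push every notebook along until its end is flush against the low fence. Then fit the crank from the cork mat fully onto the square shaft and wind it clockwise, full circles, until the notebooks have pushed the jaw's sprung plate about half-way back into its gap. Finally lift the crank off and lay it flat on the cork mat again, without disturbing the other things on the desk.

Things in the scene. Friction and masses are not known exactly. Their poses are not given: they have to be found in the camera images.
- press: Book press, fixed to the desk; place and yaw vary. Origin: centre of its underside. Local +y runs along the row to the backstop, +x to the fence, z up. Bed top 10 mm up, x -80 to +85, y -168 to +168 mm; its -x side is open. At the -y end a grey rack box 80 x 80 mm, top 60 mm up, centred at x 0, y -120 mm, carries a round collar (radius 20 mm, top 66 mm up) and the square shaft.
- corner (a point): Inner corner of the press, on the bed (10 mm up) where backstop face (press y = +150 mm) and fence face (press x = +70 mm) meet; axes as the press. Backstop: 15 mm thick, 160 mm wide, top 75 mm above the desk. Fence: 12 mm thick, from press y -10 to +165 mm, top 50 mm above the desk.
- shaft (a joint): Angle (rad) of the upright square shaft; grows as it is turned clockwise seen from above, starts at 0 to 1.6, stop at 40. Each full turn drives the jaw 20 mm towards the backstop; friction about 0.06 N m holds it where it is left.
- shaft_top (a point): Centre of the top of the square shaft, 88 mm above the desk; x and y axes across the flats (they turn with the shaft), z up. The shaft is 15 mm square and stands 22 mm above the collar; its top 6 mm tapers to 9 mm square.
- plate (a joint): How far (m) the sprung plate is pushed back towards the jaw: 0 = free, 0.012 = its gap closed, on its stop. Spring 1200 N/m.
- plate_face (a point): Centre of the front (+y) face of the aluminium sprung plate, 100 mm wide (x), 46 mm high, 8 mm thick, 35 mm above the desk; behind it a visible 12 mm gap, then the grey jaw block 100 x 22 x 50 mm, top 60 mm up. Axes as the press. With the jaw drawn back the face is at about press y = 0. It moves +y as the shaft winds.
- book1_mid (a point): A pocket hardback notebook (3 to 5 present), 130 long (x) x 14 thick (y) x 75 mm high (z), 130 g, smooth cover (friction about 0.45), standing on the press bed; this point is its very centre. Starts leaning, top towards the backstop. Finished: upright, centre 47.5 mm above the desk, its +x end on the fence (centre at press x = +5 mm).
- book2_mid (a point): A pocket hardback notebook (3 to 5 present), 130 long (x) x 14 thick (y) x 75 mm high (z), 130 g, smooth cover (friction about 0.45), standing on the press bed; this point is its very centre. Starts leaning, top towards the backstop. Finished: upright, centre 47.5 mm above the desk, its +x end on the fence (centre at press x = +5 mm).
- book3_mid (a point): A pocket hardback notebook (3 to 5 present), 130 long (x) x 14 thick (y) x 75 mm high (z), 130 g, smooth cover (friction about 0.45), standing on the press bed; this point is its very centre. Starts leaning, top towards the backstop. Finished: upright, centre 47.5 mm above the desk, its +x end on the fence (centre at press x = +5 mm).
- book4_mid (a point): A pocket hardback notebook (3 to 5 present), 130 long (x) x 14 thick (y) x 75 mm high (z), 130 g, smooth cover (friction about 0.45), standing on the press bed; this point is its very centre. Starts leaning, top towards the backstop. Finished: upright, centre 47.5 mm above the desk, its +x end on the fence (centre at press x = +5 mm).
- book5_mid (a point): A pocket hardback notebook (3 to 5 present), 130 long (x) x 14 thick (y) x 75 mm high (z), 130 g, smooth cover (friction about 0.45), standing on the press bed; this point is its very centre. Starts leaning, top towards the backstop. Finished: upright, centre 47.5 mm above the desk, its +x end on the fence (centre at press x = +5 mm).
- crank_hub (a point): Loose crank, about 250 g. This point: centre of its 22 mm square grip boss (28 to 74 mm above its underside). x points along the arm to the knob, z up. Under it a 33 mm square block with a foot flange 72 mm square, 6 mm thick, and a square socket from below, 17 mm wide, 24 mm deep, flats along x, y; fits at any quarter turn. Seated, underside on the collar, this point is 29 mm above shaft_top.
- crank_knob (a point): Centre of the crank's upright round knob: a freely spinning wooden sleeve, diameter 20 mm, from 20 to 80 mm above the crank's underside; axis 65 mm from the hub's axis. The arm between is 20 mm wide and 10 mm thick, its underside level with the hub's.
- mat: Fixed cork mat 180 (x) x 140 (y) x 3 mm on the desk, right of the press; origin: centre of its underside. The crank starts on it and must end on it.
- flask: Bystander: white flask, 68 mm diameter, 210 mm high; origin at centre of its foot.
- tin: Bystander: drink-powder tin, 66 mm diameter, 100 mm high; origin at centre of its foot.
- phone: Bystander: phone lying flat, 75 x 155 x 9 mm; origin under its centre.
- pencil_case: Bystander: brown pencil case 70 x 200 x 45 mm; origin under its centre.
Not all that is in view belongs to the job. What is shaped like the part that bears crank_hub but blue or orange is not meant.

How it is judged:
By the outcome, as a careful person would: the job done as asked, in the order asked, and still so for the second after the job is handed in, with the robot touching nothing.
Of book1, book2, book3, book4, book5 only 3 to 5 are there at a start; the rules pass over those that are not, and their reading is None.
At some moment in a run one of crank may be knocked a few centimetres aside while the robot is not near it.
Once in a run the grip may slacken for a moment while it holds something.
It also fails if it takes over 210 s, if anything falls off the work surface, if the arm or the gripper's body presses on something with over 40 N, if the wrist force passes 120 N, or if a joint passes its speed limit or range.

## Working session

There is one attempt and no reset: what is moved stays moved. The work goes in short steps, each a Python script; the robot and the scene stay as the last script left them, time stands still between calls to the robot, and variables do not carry over. Pictures are saved under pics/ and viewed, at most 14 in all, crops included, and the job is handed in when it is done.

```bash
ls; mkdir -p pics; cat > h.py <<'E'
import numpy as np, cv2, time
from station import env, effector, solver, viewer, workorder, search_frame, tip_of
def snap(name, fn=None, scale=1):
    s=env.sense(); p,d=viewer.read_camera(name)
    if fn: cv2.imwrite('pics/'+fn, cv2.resize(p[:,:,::-1],None,fx=scale,fy=scale))
    return p,d,s
def cam(name,s=None):
    i=viewer.camera_info(name); K=np.array(i['intrinsics'])
    if name=='wrist':
        T=np.array(i['T_tool_cam']); W=np.eye(4); W[:3,:3]=s['tcp_rot']; W[:3,3]=s['ee_pos']
        T=W@T; return K,T[:3,3],T[:3,:3],i
    return K,np.array(i['eye']),np.array(i['rotation']),i
def cloud(d,name,s=None):
    K,e,R,i=cam(name,s); v,u=np.mgrid[:d.shape[0],:d.shape[1]]
    c=np.stack([(u-K[0,2])/K[0,0]*d,-(v-K[1,2])/K[1,1]*d,-d],-1)
    w=c@R.T+e; w[d<=0]=np.nan; return w
def down(yaw): # tool x axis at yaw, z down
    c,s=np.cos(yaw),np.sin(yaw); return np.array([[c,s,0],[s,-c,0],[0,0,-1.]])
E
python3 - <<'E'
from h import *
for n in ('scene','top'):
    p,d,s=snap(n,n+'0.png',1.5)
    np.savez(n+'0.npz',p=p,d=d)
    print(n,{k:np.round(v,3) if not isinstance(v,(str,dict)) else v for k,v in viewer.camera_info(n).items()})
    for t in ['press','corner','shaft_top','plate_face','book1_mid','crank_hub','crank_knob','mat','flask','tin','phone','pencil_case']:
        print(t,[(round(x['score'],2),np.round(x['at'],3).tolist()) for x in tip_of(n,t)[:6]])
print(viewer.camera_info('wrist')); print(env.sense()['tcp_rot'])
E
```

```text
pics
scene {'intrinsics': array([[468.396,   0.   , 250.2  ],
       [  0.   , 468.396, 190.795],
       [  0.   ,   0.   ,   1.   ]]), 'eye': array([1.286, 0.722, 1.099]), 'rotation': array([[-0.707, -0.48 ,  0.52 ],
       [ 0.707, -0.479,  0.519],
       [ 0.   ,  0.735,  0.678]])}
press [(0.75, [0.582, 0.057, -0.0])]
corner [(0.61, [0.624, 0.214, 0.012]), (0.5, [0.584, 0.058, 0.033]), (0.44, [0.334, 0.38, 0.001])]
shaft_top [(0.47, [0.603, -0.065, 0.087]), (0.39, [0.559, 0.179, 0.046]), (0.35, [0.625, 0.215, 0.01]), (0.19, [0.522, -0.347, -0.0])]
plate_face [(0.69, [0.585, 0.055, 0.036])]
book1_mid []
crank_hub [(0.75, [0.626, 0.217, 0.01]), (0.74, [0.3, -0.268, 0.052]), (0.67, [0.479, -0.54, 0.051]), (0.66, [0.747, -0.316, 0.052])]
crank_knob [(0.92, [0.691, -0.283, 0.047]), (0.76, [0.472, -0.598, 0.049]), (0.75, [0.551, -0.38, 0.049]), (0.67, [0.35, -0.231, 0.05]), (0.27, [0.583, 0.058, 0.002])]
mat [(0.71, [0.523, -0.345, -0.001]), (0.43, [0.566, 0.138, 0.046])]
flask [(0.95, [0.701, 0.389, -0.001])]
tin [(0.66, [0.512, 0.416, 0.005]), (0.22, [0.582, 0.056, 0.034])]
phone [(0.
[... 980 characters left out ...]
55, -0.103, 0.005])]
{'intrinsics': array([[345.85544715,   0.        , 259.19070541],
       [  0.        , 345.85544715, 188.13068589],
       [  0.        ,   0.        ,   1.        ]]), 'T_tool_cam': array([[ 4.66790434e-04,  9.54886776e-01,  2.96969741e-01,
         8.37582886e-02],
       [ 9.99999577e-01, -6.81208838e-04,  6.18538017e-04,
        -4.14226463e-04],
       [ 7.92932185e-04,  2.96969327e-01, -9.54886690e-01,
        -1.70498556e-01],
       [ 0.00000000e+00,  0.00000000e+00,  0.00000000e+00,
         1.00000000e+00]])}
[[ 9.68241805e-01  2.50015602e-01 -7.11995580e-05]
 [ 2.50015605e-01 -9.68241807e-01  3.64987071e-05]
 [-5.98131424e-05 -5.31405746e-05 -9.99999997e-01]]
```

View both.

View pics/scene0.png

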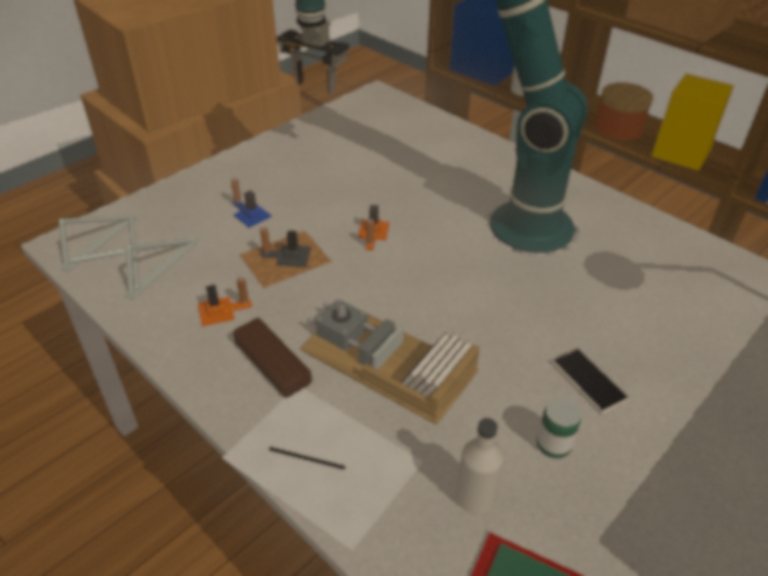

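View pics/top0.png

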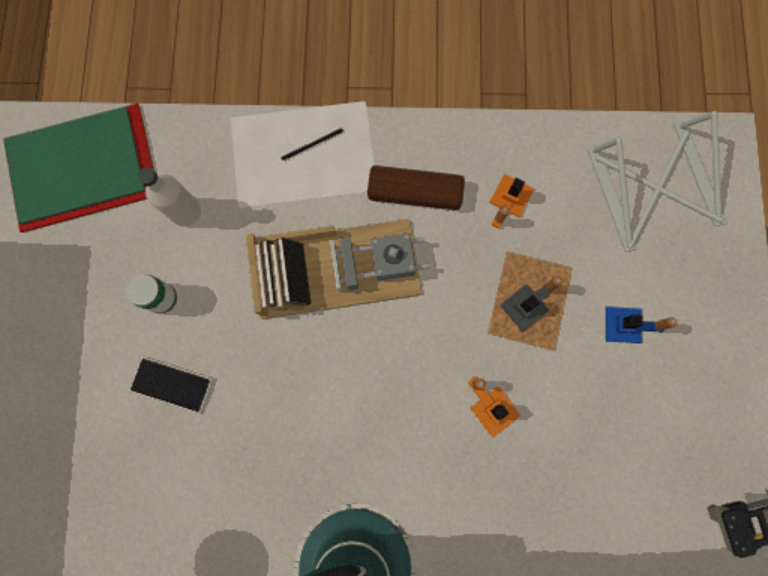

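```bash
python3 - <<'E'
from h import *
env.reach([0.50,0.07,0.38],down(np.radians(11)))
p,d,s=snap('wrist','w1.png',1.5)
np.savez('w1.npz',p=p,d=d,ee=s['ee_pos'],R=s['tcp_rot'])
for t in ['press','corner','shaft_top','plate_face','book1_mid']:
    print(t,[(round(x['score'],2),np.round(x['at'],4).tolist()) for x in tip_of('wrist',t)[:6]])
print(s['t'],s['joint_positions'])
w=cloud(d,'wrist',s); np.save('w1.npy',w)
# yaw guess, local height map
o=np.array([.583,.0575]); a=np.radians(10.8); R=np.array([[np.cos(a),-np.sin(a)],[np.sin(a),np.cos(a)]])
l=(w[...,:2]-o)@R; 
for x0 in (-50,-20,0,20,40):
  print(x0,[(y,int(1000*np.nanmedian(q))) for y in range(-60,172,6) for q in [w[...,2][(abs(l[...,0]*1000-x0)<6)&(abs(l[...,1]*1000-y)<3)]] if len(q)])
E
```

```text
press [(0.55, [0.5826, 0.0574, -0.0018])]
corner [(0.97, [0.619, 0.2154, 0.0069])]
shaft_top [(0.62, [0.602, -0.0613, 0.0881])]
plate_face [(0.97, [0.5808, 0.0615, 0.0341])]
book1_mid [(0.24, [0.5617, 0.168, 0.0486])]
4.1 [ 0.6100518   0.19314778 -0.9250045   1.68411389  0.15786125  1.34353231
 -1.72220351]
-50 [(-60, 9), (-54, 10), (-48, 10), (-42, 58), (-36, 475), (-30, 479), (-24, 485), (-18, 484), (-12, 484), (-6, 484), (0, 484), (6, 484), (12, 484), (18, 484), (24, 484), (30, 484), (36, 484), (42, 484), (48, 484), (54, 484), (60, 484), (66, 484), (72, 484), (78, 486), (84, 481), (90, 476), (96, 84), (102, 77), (108, 81), (114, 78), (120, 78), (126, 82), (132, 77), (138, 80), (144, 78), (150, 77), (156, 75), (162, 75), (168, 74)]
-20 [(-60, 10), (-54, 10), (-48, 10), (-42, 59), (-36, 60), (-30, 60), (-24, 60), (-18, 41), (-12, 10), (-6, 58), (0, 57), (6, 10), (12, 10), (18, 10), (24, 10), (30, 10), (36, 10), (42, 10), (48, 10), (54, 10), (60, 14), (66, 28), (72, 40), (78, 54), (84, 65), (90, 77), (96, 79), (102, 78), (108, 82), (114, 78), (120, 78), (126, 82), (132, 77), (138, 81
[... 584 characters left out ...]
0, 57), (6, 10), (12, 10), (18, 10), (24, 10), (30, 10), (36, 10), (42, 10), (48, 10), (54, 10), (60, 16), (66, 30), (72, 42), (78, 53), (84, 66), (90, 79), (96, 78), (102, 77), (108, 80), (114, 77), (120, 79), (126, 80), (132, 77), (138, 82), (144, 78), (150, 77), (156, 75), (162, 75), (168, 73)]
40 [(-60, 10), (-54, 10), (-48, 10), (-42, 59), (-36, 60), (-30, 60), (-24, 60), (-18, 41), (-12, 10), (-6, 58), (0, 57), (6, 10), (12, 10), (18, 10), (24, 10), (30, 10), (36, 10), (42, 10), (48, 10), (54, 10), (60, 17), (66, 29), (72, 41), (78, 55), (84, 67), (90, 80), (96, 79), (102, 77), (108, 81), (114, 77), (120, 79), (126, 79), (132, 77), (138, 82), (144, 78), (150, 77), (156, 75), (162, 75)]
```

View pics/w1.png

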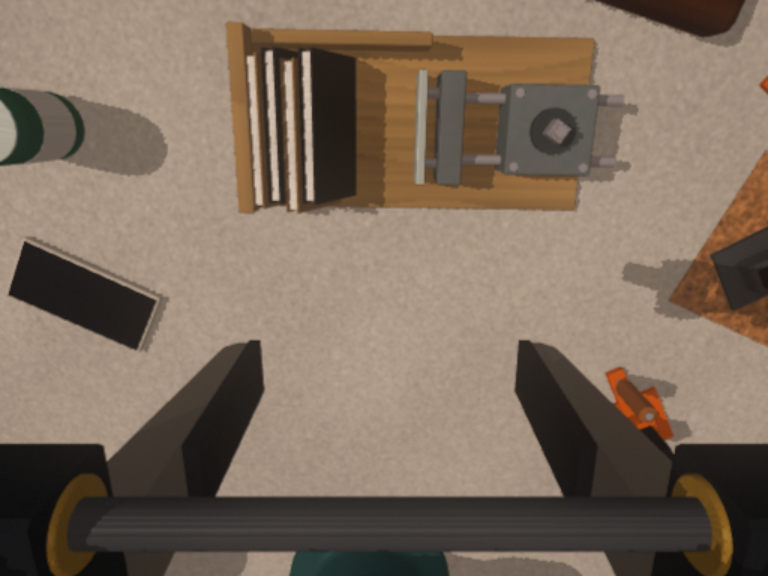

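```bash
python3 - <<'E'
from h import *
w=np.load('w1.npy'); o=np.array([.583,.0575]); a=np.radians(10.8)
for it in range(3):
    R=np.array([[np.cos(a),-np.sin(a)],[np.sin(a),np.cos(a)]]); l=(w[...,:2]-o)@R*1000; z=w[...,2]*1000; X,Y=l[...,0],l[...,1]
    f=(abs(z-50)<3)&(X>66)&(X<86)&(Y>5)&(Y<140); b=(abs(z-75)<2)&(Y>154)&(Y<172)&(abs(X)<70)
    g=(abs(z-60)<1.5)&(abs(X)<48)&(abs(Y+120)<48)
    pf=np.polyfit(Y[f],X[f],1); pb=np.polyfit(X[b],Y[b],1)
    q=[np.percentile(v,[1,99]) for v in (X[f],Y[b],X[g],Y[g])]
    print(a,o,f.sum(),b.sum(),pf,pb,np.round(q,1).tolist())
    a-= np.arctan(pf[0]); o=o+R@np.array([(X[g].min()+X[g].max())/2 if 0 else (np.mean(q[2])), np.mean(q[3])+120])/1000
    print('c',np.mean(q[0])-76,np.mean(q[1])-157.5)
# plate/jaw & shaft
m=(abs(z-58)<1.5)&(abs(X)<48)&(abs(Y)<15); print('plate top y',np.percentile(Y[m],[1,50,99]))
m=(z>80)&(z<92)&(abs(X)<20)&(abs(Y+120)<20); pts=np.c_[X[m],Y[m]].astype(np.float32)
print('shaft',pts.mean(0),z[m].max(),cv2.minAreaRect(pts))
E
```

```text
0.1884955592153876 [0.583  0.0575] 1010 850 [1.16402703e-02 7.35254042e+01] [-6.64211685e-03  1.59385571e+02] [[68.4, 80.5], [154.1, 165.2], [-42.5, 34.7], [-158.2, -80.6]]
c -1.5789508724568293 2.1461511532127133
0.176855814616892 [0.57902686 0.05738879] 1009 806 [3.45692567e-04 7.74316988e+01] [-1.48250206e-03  1.59070807e+02] [[71.8, 83.4], [154.1, 164.2], [-37.5, 40.2], [-158.7, -81.3]]
c 1.595276239235048 1.6857641672539216
0.17651012206347866 [0.58035094 0.05762024] 1009 806 [2.78835917e-06 7.60873479e+01] [-1.27728403e-03  1.59067529e+02] [[70.4, 82.1], [154.1, 164.2], [-38.8, 38.9], [-158.7, -81.3]]
c 0.2276124305723215 1.683857619390153
plate top y [-6.43656238 -2.38756703  1.50093775]
shaft [   0.13294965 -119.06454   ] 90.09977946161574 ((0.21306371688842773, -120.03401947021484), (14.972905158996582, 14.876768112182617), 59.07447052001953)
```

```bash
cat >> h.py <<'E'
O=np.array([.5805,.0578]); A=0.1768
def P(x,y,z): # press local mm -> world m
    c,s=np.cos(A),np.sin(A); return np.array([O[0]+(c*x-s*y)/1000,O[1]+(s*x+c*y)/1000,z/1000])
def L(w):
    c,s=np.cos(A),np.sin(A); d=(np.asarray(w)[:2]-O)*1000; return np.array([c*d[0]+s*d[1],-s*d[0]+c*d[1]])
def lf(): # wrist force in press axes
    f=np.array(env.sense()['wrist_force']); c,s=np.cos(A),np.sin(A); return np.array([c*f[0]+s*f[1],-s*f[0]+c*f[1],f[2]])
def push(p0,p1,lim,step=2.0,rate=0.04):
    p0,p1=np.array(p0,float),np.array(p1,float); n=int(np.ceil(np.linalg.norm(p1-p0)/step)); f0=lf(); dirn=(p1-p0)[:2]/np.linalg.norm(p1-p0)
    for i in range(1,n+1):
        q=p0+(p1-p0)*i/n; env.movel(P(*q),rate=rate); f=-(lf()-f0)[:2]@dirn
        if f>lim: break
    print('push end',q,'F',round(f,1),'delta',np.round(lf()-f0,1)); return q
E
python3 - <<'E'
from h import *
print(env.sense()['wrist_force'])
cands=[]
for k in (np.pi/2,-np.pi/2):
    q=solver.inverse_kinematics(P(-6,27,120),down(A+k)); print(k,None if q is None else np.round(q,2))
    if q is not None: cands.append((abs(q[6]),k))
k=min(cands)[1]
env.reach(P(-6,27,150),down(A+k))
env.movel(P(-6,27,22),rate=0.12); print(lf(),env.sense()['t'])
q=push((-6,27,22),(-6,70,22),15,4,0.05)
q=push(q,(-6,88,22),10,1.5,0.03)
env.movel(P(-6,q[1]-2,22)); 
p,d,s=snap('wrist','w2.png',1.2); print(s['t'])
E
```

```text
[ 0.59173604 -0.53268148 -0.51732322]
1.5707963267948966 [ 0.51  0.7  -0.98  1.82  0.69  1.01 -0.58]
-1.5707963267948966 [-0.71  0.52  0.66  1.9  -0.42  0.86 -2.8 ]
[-0.15892881  1.02114146  0.46904149] 6.7
push end [-6. 70. 22.] F 2.7 delta [-0.3 -2.7 -1.1]
push end [-6.  86.5 22. ] F 10.1 delta [ -2.2 -10.1   4.4]
12.45
```

View pics/w2.png

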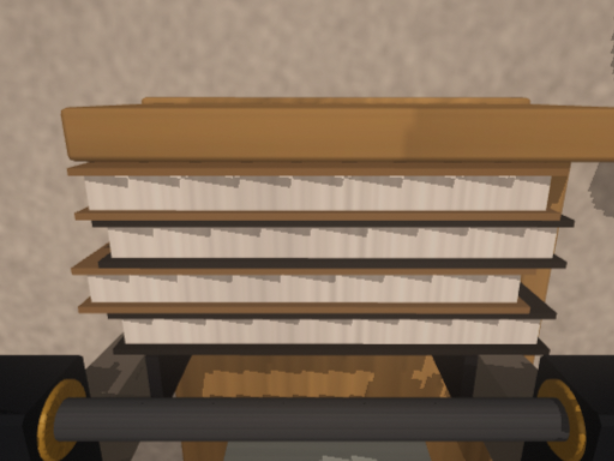

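```bash
python3 - <<'E'
from h import *
env.movel(P(-6,40,22)); env.movel(P(-6,40,130),rate=0.3)
effector.grasp(10)
k=min((abs(q[6]),k) for k in (0,np.pi) for q in [solver.inverse_kinematics(P(-110,110,100),down(A+k))] if q is not None)[1]; print('k',k)
env.reach(P(-110,112,130),down(A+k))
env.movel(P(-110,112,32),rate=0.2)
for y in (110,130):
    env.movel(P(-110,y,32))
    q=push((-95,y,32) if 0 else (-110,y,32),(-84,y,32),8,5,0.08)
    q=push(q,(-66,y,32),8,1.5,0.03)
    env.movel(P(-100,y,32))
env.movel(P(-125,112,150),rate=0.3)
effector.release()
env.reach(P(-100,100,300),down(A))
p,d,s=snap('wrist','w3.png',1.2); w=cloud(d,'wrist',s); np.save('w3.npy',w); print(s['t'])
c,sn=np.cos(A),np.sin(A); l=(w[...,:2]-O)@np.array([[c,-sn],[sn,c]])*1000; z=w[...,2]*1000
for y in range(70,150,5):
    m=(abs(l[...,1]-y)<2)&(z>80)&(z<90); m2=(abs(l[...,1]-y)<2)&(abs(l[...,0])<40)
    print(y,np.round(np.percentile(l[...,0][m],[1,99]),1) if m.sum()>5 else None,np.nanmedian(z[m2]))
E
```

```text
k 3.141592653589793
push end [-84. 110.  32.] F 0.1 delta [-0.1  0.7 -0.5]
push end [-66. 110.  32.] F 10.2 delta [-10.2  -1.9   7.1]
push end [-84. 130.  32.] F -0.1 delta [ 0.1 -0.   0.1]
push end [-66. 130.  32.] F 9.5 delta [-9.5 -2.   6.1]
30.7167
70 None 10.564141144342287
75 None 10.503905277284453
80 None 10.613424760369917
85 None 10.384549529143499
90 None 10.561885090823619
95 [-57.   59.5] 83.02565462817589
100 [-55.3  59.5] 82.4359343859627
105 [-57.1  59.2] 83.95590284664158
110 [-55.2  59.4] 82.81400279921499
115 [-55.4  59.3] 82.53369161330039
120 [-58.3  59.1] 85.40284067220733
125 [-55.4  59.3] 82.55213953882951
130 [-55.4  59.5] 82.56452830703948
135 [-58.2  58.8] 85.53027228936439
140 [-55.3  59.4] 82.52353718094724
145 [-56.4  59.4] 82.63953297305486
```

View pics/w3.png

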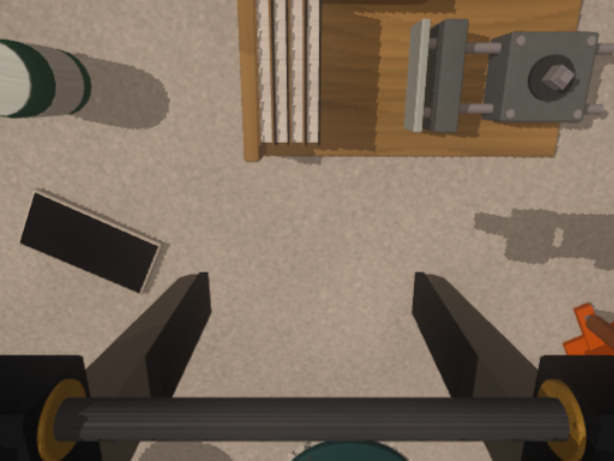

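```bash
cat >> h.py <<'E'
def crank_est(s,d,z0,hub,save=None):
    """z0: underside height (mm); returns hub xy, yaw from boss rect+knob"""
    w=cloud(d,'wrist',s); z=w[...,2]*1000-z0; r=np.linalg.norm(w[...,:2]-hub,axis=-1)
    m=(abs(z-74)<5)&(r<.03); pts=(w[...,:2][m]*1000).astype(np.float32); rb=cv2.minAreaRect(pts)
    k=(abs(z-80)<4)&(r>.05)&(r<.085); kp=w[...,:2][k]*1000; 
    kc=cv2.minEnclosingCircle(kp.astype(np.float32)) if k.sum()>5 else None
    print('boss',m.sum(),rb,'zmed',np.median(z[m]),'knob',k.sum(),kc,'zmed',np.median(z[k]) if k.sum() else None)
    return rb,kc
E
python3 - <<'E'
from h import *
env.movel(P(-100,60,330),rate=.3)
hub=np.array([.508,-.331]); yaw=np.radians(-51)
best=[]
for k in (0,np.pi):
    t=down(yaw+k); q=solver.inverse_kinematics([*hub,.25],t); t2=down(np.radians(-20.8)+k); q2=solver.inverse_kinematics(P(0,-120,200),t2)
    print(k,np.round(q,2) if q is not None else None,np.round(q2,2) if q2 is not None else None)
t=down(yaw); p0=hub-0.06*t[:2,0]
env.reach([*p0,.27],t)
p,d,s=snap('wrist','w4.png',1.2)
print([(round(x['score'],2),np.round(x['at'],4).tolist()) for n in('crank_hub','crank_knob') for x in tip_of('wrist',n)[:3]])
crank_est(s,d,3,hub); np.savez('w4.npz',d=d); print(s['t'])
E
```

```text
0 [-0.36  0.75  1.39  1.73 -0.76  1.33 -1.27] [-0.57  0.51  0.84  1.77 -0.43  1.06 -1.51]
3.141592653589793 [-0.07  0.43  0.79  1.72 -0.34  1.13  1.5 ] [-0.29  0.42  0.44  1.76 -0.21  1.01  1.43]
[(0.59, [0.5071, -0.3316, 0.0573]), (0.87, [0.6965, -0.2843, 0.049]), (0.76, [0.5499, -0.3842, 0.0537]), (0.64, [0.3502, -0.2304, 0.0507])]
boss 459 ((507.8174133300781, -332.595703125), (20.621784210205078, 21.024681091308594), 39.3073844909668) zmed 74.53008086731306 knob 360 ((549.2672729492188, -382.29833984375), 9.710288047790527) zmed 80.43855595932168
32.525
```

View pics/w4.png

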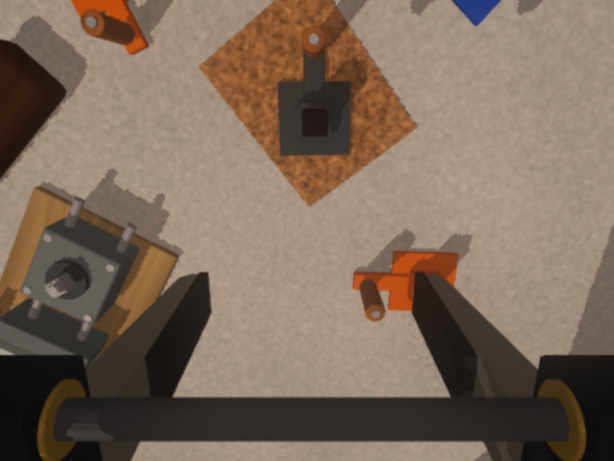

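```bash
cat >> h.py <<'E'
def shaft_est(w):
    c,sn=np.cos(A),np.sin(A); l=(w[...,:2]-O)@np.array([[c,-sn],[sn,c]])*1000; z=w[...,2]*1000
    m=(z>82)&(z<92)&(np.hypot(l[...,0],l[...,1]+120)<16); pts=l[m].astype(np.float32); t=l[m&(z>86)].astype(np.float32)
    return m.sum(),cv2.minAreaRect(pts),t.mean(0),cv2.minAreaRect(t)
E
python3 - <<'E'
from h import *
for f in('w1','w3'): print(shaft_est(np.load(f+'.npy')))
t=down(np.radians(10)+np.pi); 
env.reach(np.array([*(P(0,-120,0)[:2]-0.075*t[:2,0]),.24]),t)
p,d,s=snap('wrist','w5.png',1.2); w=cloud(d,'wrist',s); np.save('w5.npy',w)
print(shaft_est(w)); print([(x['score'],L(x['at']),x['at']) for x in tip_of('wrist','shaft_top')])
c,sn=np.cos(A),np.sin(A); l=(w[...,:2]-O)@np.array([[c,-sn],[sn,c]])*1000; z=w[...,2]*1000
g=(abs(z-60)<2)&(abs(l[...,0])<48)&(abs(l[...,1]+120)<48); print('box',np.percentile(l[g],[0.5,99.5],axis=0),cv2.minAreaRect(l[g].astype(np.float32)),np.nanmedian(z[g]))
E
```

```text
(np.int64(132), ((0.01924872398376465, -120.25543212890625), (15.016942024230957, 14.801817893981934), 58.41923904418945), array([  -0.26630083, -119.94585   ], dtype=float32), ((-0.6118426322937012, -120.1194076538086), (11.315313339233398, 10.09610652923584), 53.81917953491211))
(np.int64(209), ((0.17552638053894043, -119.99253845214844), (14.799613952636719, 15.546178817749023), 58.59408187866211), array([  -0.18556753, -119.4937    ], dtype=float32), ((-0.3388667106628418, -120.1646957397461), (10.612829208374023, 10.340181350708008), 55.02408981323242))
(np.int64(250), ((0.627253532409668, -119.79550170898438), (14.790605545043945, 14.780848503112793), 50.54692459106445), array([   0.5511304, -120.00303  ], dtype=float32), ((0.5123027563095093, -120.0962142944336), (10.551321029663086, 10.444106101989746), 50.238426208496094))
[(0.67, array([  -4.02964664, -121.48502767]), [0.5979, -0.0625, 0.0857])]
box [[ -38.38943417 -159.06869313]
 [  39.79780641  -80.54060931]] ((0.7396316528320312, -119.83541870117188), (79.61627960205078, 78.42325592041016), 89.88799285888672) 60.405066108835335
```

View pics/w5.png

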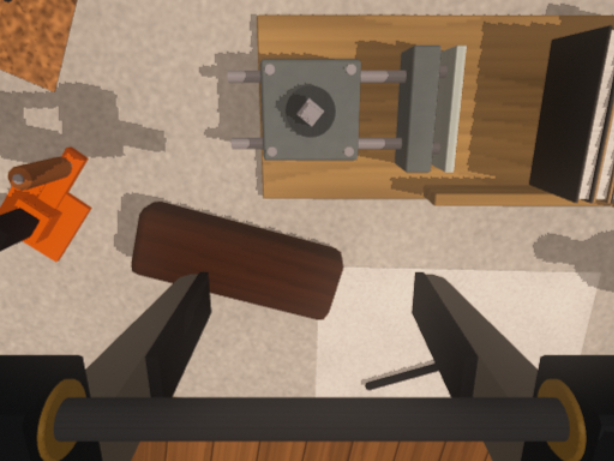

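```bash
python3 - <<'E'
from h import *
p,d,s=snap('wrist'); w=cloud(d,'wrist',s)
K,e,R,i=cam('wrist',s)
# resample onto the plane z=88 in press local coords, 10 px/mm
g=np.arange(-15,15,.05); X,Y=np.meshgrid(g,g[::-1]); c,sn=np.cos(A),np.sin(A)
x=X;y=Y-120; W=np.stack([O[0]+(c*x-sn*y)/1000,O[1]+(sn*x+c*y)/1000,np.full_like(x,.088)],-1)
C=(W-e)@R; u=(C[...,0]/-C[...,2]*K[0,0]+K[0,2]).astype(np.float32); v=(-C[...,1]/-C[...,2]*K[1,1]+K[1,2]).astype(np.float32)
im=cv2.remap(p,u,v,cv2.INTER_CUBIC); gr=cv2.cvtColor(im,cv2.COLOR_RGB2GRAY)
cv2.imwrite('pics/sh.png',im[:,:,::-1])
E
```

```text
(no output)
```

View pics/sh.png

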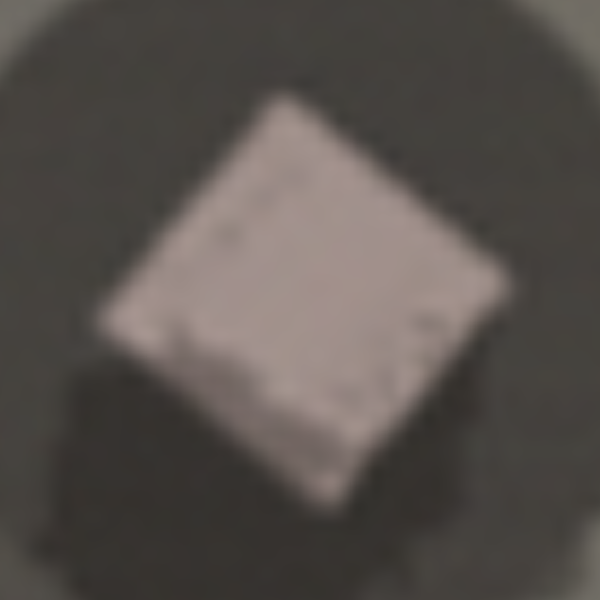

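```bash
python3 - <<'E'
from h import *
hub=np.array([.5078,-.3326]); t=down(np.radians(-50.3)+np.pi)
env.reach([*(hub-.07*t[:2,0]),.25],t)
p,d,s=snap('wrist'); rb,kc=crank_est(s,d,3,hub)
h2=np.array(rb[0])/1000; v=np.array(kc[0])/1000-h2; yaw=np.arctan2(v[1],v[0]); print(np.degrees(yaw),s['t'])
if np.linalg.norm(h2-hub)<.004:
    hub=(hub+h2)/2
    env.reach([*hub,.16],t); env.movel([*hub,.038],rate=.12)
    print(env.sense()['wrist_force']); effector.grasp(45)
    s=env.sense(); print(s['gripper_width'],s['grasp_force'],s['wrist_force'])
    env.movel([*hub,.17],rate=.15); s=env.sense(); print(s['gripper_width'],s['wrist_force'],s['ee_pos'],s['t'])
E
```

```text
boss 528 ((508.45001220703125, -332.4984436035156), (21.459028244018555, 21.53156852722168), 39.72807693481445) zmed 74.28972974020488 knob 298 ((549.9888305664062, -382.4251708984375), 10.041397094726562) zmed 80.38026097112359
-50.23969203308255 36.45
[-0.33714432  0.54282301  0.60298022]
0.02161147831190482 44.99777913093567 [ 0.94346091  0.59281777 -1.2938619 ]
0.02166817887502087 [-0.0431442  -0.53348399 -3.48205549] [ 0.50738444 -0.33251364  0.16892249] 40.2917
```

```bash
python3 - <<'E'
from h import *
t=down(np.radians(-29.1)+np.pi); T=P(0.3,-120,0)
env.reach([T[0],T[1],.165],t)
s=env.sense(); print(s['gripper_width'],s['wrist_force'],s['t'])
f0=np.array(s['wrist_force'])
for z in list(range(150,125,-5))+list(range(124,99,-2)):
    env.movel([T[0],T[1],z/1000],rate=.06); s=env.sense(); f=np.array(s['wrist_force'])-f0
    print(z,np.round(f,1),np.round(s['ee_pos'],4)[2],np.round(s['moment'],2))
    if abs(f[2])>8: break
p,d,s=snap('wrist','w6.png',1.2); snap('scene','s6.png'); print(s['gripper_width'],s['t'])
E
```

```text
0.021555117475402227 [ 0.31408423 -0.21144156 -3.09188404] 41.4
150 [-0.4  0.1  0.9] 0.1494 [ 0.1  -0.14 -0.04]
145 [0.3 0.2 0.8] 0.1447 [ 0.07 -0.1   0.02]
140 [-0.8 -1.1  0.2] 0.1396 [ 0.03 -0.1  -0.02]
135 [-0.6  0.5  0.8] 0.1346 [-0.01 -0.14 -0.01]
130 [-0.6 -0.4 -0.1] 0.1296 [ 0.   -0.1  -0.03]
124 [-0.7  1.   0.3] 0.1235 [ 0.02 -0.12 -0.01]
122 [-0.3  0.6  0.7] 0.1219 [ 0.06 -0.09 -0.03]
120 [-1.6  0.3 -0.6] 0.1199 [ 0.   -0.12 -0.01]
118 [ 0.3 -0.   0.4] 0.1179 [ 0.08 -0.12  0.02]
116 [-0.4  0.4  0.3] 0.1158 [ 0.04 -0.14 -0.05]
114 [-0.5  0.3  0.4] 0.1138 [ 0.05 -0.1   0.07]
112 [-0.3 -0.   0.2] 0.1118 [ 0.   -0.08  0.05]
110 [-0.2  0.4  0.6] 0.1098 [ 0.03 -0.14  0.04]
108 [-0.7  0.8 -0.3] 0.1078 [ 0.04 -0.15  0.01]
106 [-0.3  0.1  0.7] 0.1058 [ 0.01 -0.13 -0.06]
104 [0.5 1.2 0.5] 0.1038 [ 0.06 -0.1   0.01]
102 [ 0.6  0.4 -0.6] 0.1018 [-0.01 -0.08 -0.04]
100 [-3.1 -1.1  7.9] 0.1009 [-0.1   0.35 -0.  ]
0.021491862335023048 46.05
```

View pics/w6.png

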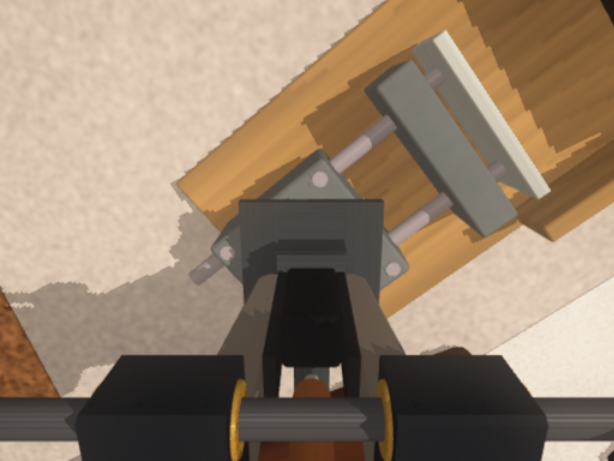

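```bash
cat >> h.py <<'E'
T=P(0.3,-120,0)[:2]; KZ=.108
def circ(a,r=.0652): return np.array([T[0]+r*np.cos(a),T[1]+r*np.sin(a),KZ])
def wind(a0,total,rate=.1,verbose=90):
    n=int(np.ceil(abs(total)/15)); fm=0; f0=np.array(env.sense()['wrist_force'])
    for i in range(1,n+1):
        a=a0-total*i/n; env.movel(circ(np.radians(a)),rate=rate); s=env.sense()
        f=np.linalg.norm(np.array(s['wrist_force'])-f0); fm=max(fm,f)
        if f>35: print('FORCE',f,a); break
        if i%6==0: print(round(a,1),'F',np.round(f,1),'w',round(s['gripper_width'],4),round(s['grasp_force'],1),round(s['t'],1))
    print('end',a,'fmax',fm); return a
E
python3 - <<'E'
from h import *
print(circ(np.radians(-29.1)))
effector.release()
s=env.sense(); print(s['wrist_force'])
env.movel([T[0],T[1],.23],rate=.2)
t=np.array(s['tcp_rot'])
p,d,s=snap('wrist'); 
try: crank_est(s,d,66,T)
except Exception as e: print(e)
k=circ(np.radians(-29.1)); ks=[solver.inverse_kinematics(circ(a),t) is not None for a in np.arange(0,6.3,.4)]; print(ks)
env.reach([k[0],k[1],.23],t); env.movel(k,rate=.12); effector.grasp(15); s=env.sense(); print(s['gripper_width'],s['wrist_force'],s['t'])
wind(-29.1,90)
E
```

```text
[ 0.65887092 -0.09198569  0.108     ]
[ 0.31326082 -0.15406651 -1.01403832]
boss 759 ((602.244140625, -60.20268249511719), (21.615032196044922, 22.133041381835938), 61.664852142333984) zmed 74.30404350474558 knob 422 ((659.2433471679688, -91.49774932861328), 10.05187702178955) zmed 80.24906639032125
[True, True, True, True, True, True, True, True, True, True, True, True, True, True, True, True]
0.01974349619213953 [ 0.27103959 -0.40408226 -0.14689998] 50.725
-119.1 F 1.5 w 0.0194 15.0 52.6
end -119.1 fmax 1.8570230219788937
```

```bash
python3 - <<'E'
from h import *
wind(-119.1,1440,rate=.12)
E
```

```text
-209.1 F 2.9 w 0.0196 15.0 54.4
-299.1 F 1.4 w 0.0195 15.0 56.1
-389.1 F 2.2 w 0.0192 15.0 57.9
-479.1 F 0.6 w 0.0195 15.0 59.6
-569.1 F 3.9 w 0.0195 15.0 61.4
-659.1 F 2.4 w 0.0197 15.0 63.1
-749.1 F 2.1 w 0.0194 15.0 64.9
-839.1 F 0.2 w 0.0196 15.0 66.6
-929.1 F 3.5 w 0.0197 15.0 68.4
-1019.1 F 1.8 w 0.0195 15.0 70.1
-1109.1 F 1.9 w 0.0197 15.0 71.9
-1199.1 F 0.8 w 0.0199 15.0 73.6
-1289.1 F 2.6 w 0.0196 15.0 75.4
-1379.1 F 2.0 w 0.0197 15.0 77.1
-1469.1 F 1.3 w 0.0196 15.0 78.9
-1559.1 F 0.5 w 0.0197 15.0 80.6
end -1559.1 fmax 4.444019423599855
```

```bash
cat >> h.py <<'E'
def gap(name='wrist',fn=None):
    p,d,s=snap(name,fn,1.4); w=cloud(d,name,s); c,sn=np.cos(A),np.sin(A); l=(w[...,:2]-O)@np.array([[c,-sn],[sn,c]])*1000; z=w[...,2]*1000
    for x0 in (-40,-25,0,25,40):
        print(x0,[(y,int(np.median(q))) for y in range(40,104,2) for q in [z[(abs(l[...,0]-x0)<6)&(abs(l[...,1]-y)<1)]] if len(q)>1])
    return l,z,s
E
python3 - <<'E'
from h import *
for n in('wrist','top'):
    print(n); gap(n,n+'7.png')
E
```

```text
wrist
-40 [(40, 10), (42, 10), (44, 14), (46, 13)]
-25 [(40, 10), (42, 10), (44, 10), (46, 10)]
0 []
25 []
40 []
top
-40 [(40, 14), (42, 24), (44, 44), (46, 57), (48, 60), (50, 60), (52, 63), (54, 56), (56, 62), (58, 54), (60, 60), (62, 61), (64, 60), (66, 33), (72, 11), (74, 11), (76, 41), (78, 21), (80, 56), (82, 59), (84, 40), (90, 59), (92, 48), (94, 83), (96, 85), (100, 84), (102, 83)]
-25 [(40, 8), (42, 41), (44, 61), (48, 62), (50, 61), (52, 59), (54, 62), (56, 60), (58, 59), (60, 61), (62, 65), (68, 45), (72, 41), (76, 39), (78, 53), (82, 59), (84, 57), (90, 71), (92, 55), (96, 84), (98, 83), (100, 86), (102, 81)]
0 [(40, 9), (42, 16), (44, 60), (48, 62), (50, 61), (52, 59), (54, 64), (56, 61), (58, 63), (60, 61), (62, 60), (74, 13), (76, 27), (78, 60), (80, 59), (82, 61), (84, 60), (90, 47), (92, 83), (94, 84), (96, 84), (98, 83), (100, 86), (102, 82)]
25 [(40, 13), (42, 28), (44, 61), (48, 62), (50, 60), (54, 61), (56, 61), (60, 61), (62, 64), (74, 10), (76, 30), (78, 61), (80, 60), (82, 61), (84, 60), (90, 54), (92, 63), (94, 84), (96, 82), (98, 82), (100, 86), (102, 84)]
40 [(42, 40), (44, 61), (46, 62), (48, 60), (50, 64), (52, 61), (54, 62), (56, 62), (58, 61), (60, 62), (62, 59), (64, 62), (70, 40), (72, 24), (76, 39), (78, 57), (80, 59), (82, 61), (90, 59), (92, 79), (94, 85), (96, 85), (98, 84), (100, 81), (102, 84)]
```

View pics/wrist7.png

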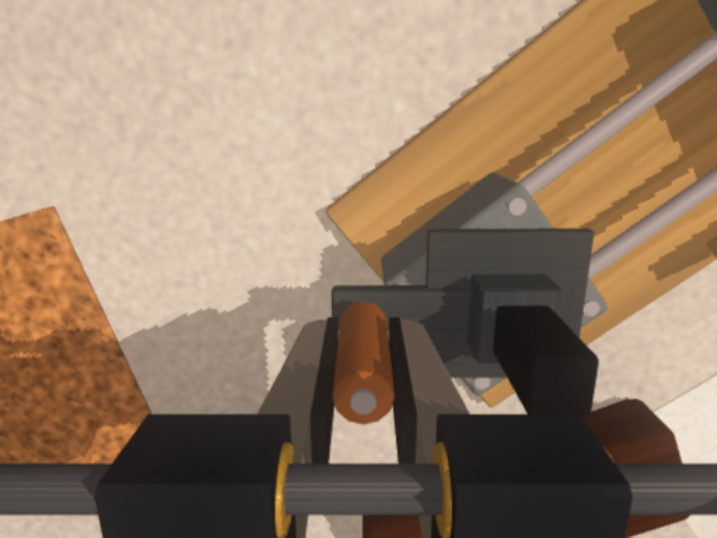

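```bash
python3 - <<'E'
from h import *
a=wind(-1559.1,90,rate=.1)
effector.release(); k=circ(np.radians(a)); env.movel([k[0],k[1],.23],rate=.25)
q=P(0,80,0); t=down(A+np.pi/2); 
env.reach([*(q[:2]-.075*t[:2,0]),.26],t)
gap('wrist','w8.png'); print(env.sense()['t'])
E
```

```text
-1649.1 F 2.7 w 0.0199 15.0 82.6
end -1649.1 fmax 2.6957982020442013
-40 [(40, 9), (42, 10), (44, 10), (50, 59), (52, 60), (54, 60), (56, 60), (58, 60), (60, 60), (62, 60), (64, 60), (66, 60), (68, 60), (70, 60), (72, 39), (74, 10), (76, 10), (78, 10), (80, 10), (82, 11), (84, 58), (86, 58), (88, 58), (90, 58), (92, 85), (94, 86), (96, 82), (98, 82), (100, 82), (102, 82)]
-25 [(40, 38), (42, 39), (44, 38), (46, 39), (50, 60), (52, 60), (54, 60), (56, 60), (58, 60), (60, 60), (62, 60), (64, 60), (66, 60), (68, 60), (70, 60), (72, 38), (74, 11), (76, 11), (78, 37), (80, 11), (82, 11), (84, 58), (86, 58), (88, 58), (90, 58), (92, 57), (94, 85), (96, 82), (98, 82), (100, 82), (102, 82)]
0 [(40, 10), (42, 10), (44, 10), (50, 59), (52, 60), (54, 60), (56, 60), (58, 60), (60, 60), (62, 60), (64, 60), (66, 60), (68, 60), (70, 60), (72, 36), (74, 10), (76, 10), (78, 10), (80, 10), (82, 10), (84, 58), (86, 58), (88, 58), (90, 58), (92, 58), (94, 85), (96, 82), (98, 82), (100, 82), (102, 82)]
25 [(40, 38), (42, 24), (44, 38), (46, 40), (50, 59), (52, 60), (54, 60), (56, 60), (58, 60), (60, 60), (62, 60), (64, 60), (66, 60), (68, 60), (70, 60), (72, 33), (74, 10), (76, 11), (78, 11), (80, 10), (82, 10), (84, 58), (86, 58), (88, 58), (90, 58), (92, 57), (94, 84), (96, 82), (98, 82), (100, 82), (102, 82)]
40 [(40, 10), (42, 10), (44, 10), (50, 59), (52, 60), (54, 60), (56, 60), (58, 60), (60, 60), (62, 60), (64, 60), (66, 60), (68, 60), (70, 60), (72, 38), (74, 10), (76, 12), (78, 37), (80, 24), (82, 25), (84, 58), (86, 58), (88, 58), (90, 58), (92, 57), (94, 84), (96, 82), (98, 82), (100, 82), (102, 82)]
85.3
```

View pics/w8.png

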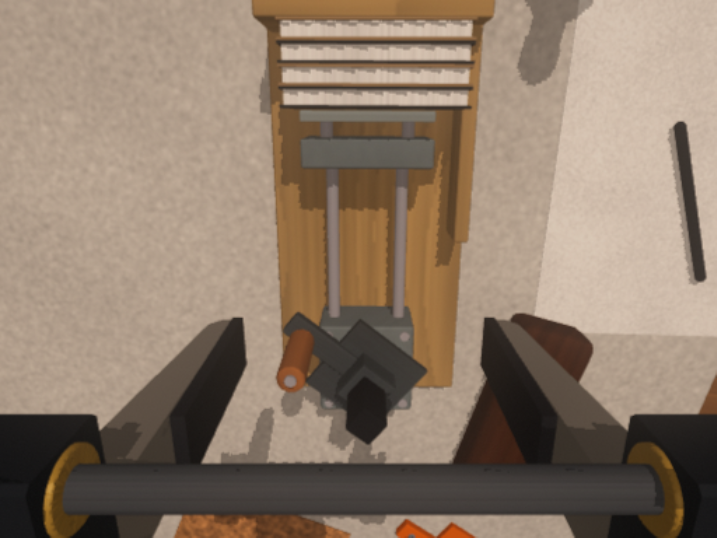

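```bash
cat >> h.py <<'E'
def wind_follow(a0,total,rate=.08):
    n=int(np.ceil(abs(total)/10))
    for i in range(1,n+1):
        a=np.radians(a0-total*i/n); env.movel(circ(a),down(a),rate=rate); s=env.sense()
        print(round(np.degrees(a),1),np.round(s['wrist_force'],1),np.round(s['moment'],2)[2],round(s['gripper_width'],4))
def look(fn=None):
    q=P(0,80,0); t=down(A+np.pi/2); env.reach([*(q[:2]-.075*t[:2,0]),.26],t)
    p,d,s=snap('wrist',fn,1.4); w=cloud(d,'wrist',s); c,sn=np.cos(A),np.sin(A); l=(w[...,:2]-O)@np.array([[c,-sn],[sn,c]])*1000; z=w[...,2]*1000
    X,Y=l[...,0],l[...,1]
    for x0 in(-40,0,40):
        m=(abs(X-x0)<8)&(Y>30)&(Y<104); o=np.argsort(Y[m]); y,zz=Y[m][o],z[m][o]
        j=y[abs(zz-60)<1.6]; g=y[zz<50]; 
        jb=j[(j>y[0])]; gg=g[g>60]; pl=j[j>gg.max()] if len(gg) else []; bk=y[zz>75]
        print(x0,'jaw',np.round([jb.min(),jb[jb<gg.min()].max() if len(gg) else -1],1),'gap',np.round([gg.min(),gg.max()],1) if len(gg) else None,'plate',np.round([min(pl),max(pl)],1) if len(pl) else None,'book',np.round(bk.min(),1))
    return l,z,s
E
python3 - <<'E'
from h import *
look()
a=np.radians(150.9); k=circ(a)
print(solver.inverse_kinematics(circ(np.radians(20)),down(np.radians(20))))
env.reach([k[0],k[1],.23],down(a)); env.movel(k,rate=.15); effector.grasp(20)
wind_follow(150.9,110)
print(env.sense()['t'])
a=np.radians(40.9);k=circ(a); effector.release(); env.movel([k[0],k[1],.23],rate=.25)
look('w9.png'); print(env.sense()['t'])
E
```

```text
-40 jaw [49.5 71.2] gap [71.2 92.4] plate None book 30.0
0 jaw [49.6 70.2] gap [71.1 92.4] plate None book 30.0
40 jaw [49.6 70.2] gap [71.  92.3] plate None book 30.0
[ 0.44218658  0.70925597 -0.64017179  1.61261018  0.48604237  0.98414174
 -1.57850847]
140.9 [-0.2  1.1  0.9] 0.04 0.0197
130.9 [0.2 0.5 0.4] -0.04 0.0195
120.9 [0.5 0.9 1.1] 0.05 0.0195
110.9 [-0.2  1.5  1. ] -0.03 0.0196
100.9 [0.6 2.1 1.6] -0.0 0.0198
90.9 [0.1 2.2 1.5] 0.02 0.0194
80.9 [1.2 3.8 1.6] 0.0 0.0197
70.9 [2.1 4.1 1.7] 0.03 0.0196
60.9 [2.  4.1 2.7] 0.08 0.0193
50.9 [3.9 4.1 1.4] -0.02 0.0197
40.9 [ 4.7  3.5 -0.7] -0.03 0.0194
92.0917
-40 jaw [55.6 77. ] gap [77.3 84.6] plate [85.8 93.7] book 30.0
0 jaw [55.5 76.9] gap [77.2 84.3] plate [85.7 93.6] book 30.0
40 jaw [55.4 76.8] gap [77.1 84.5] plate [85.6 93.5] book 30.0
94.7083
```

View pics/w9.png

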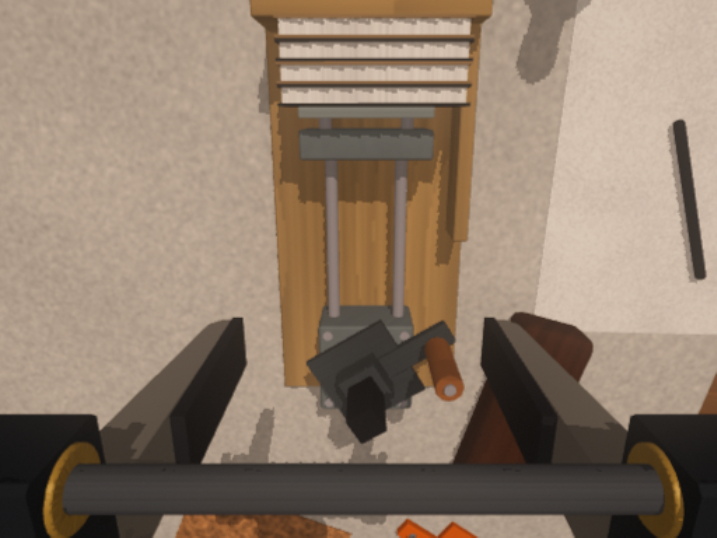

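```bash
python3 - <<'E'
from h import *
p,d,s=snap('wrist'); rb,kc=crank_est(s,d,66,T); v=np.array(kc[0])/1000-T; print('ang',np.degrees(np.arctan2(v[1],v[0])))
a=np.radians(40.9); k=circ(a)
env.reach([k[0],k[1],.23],down(a)); env.movel(k,rate=.15); effector.grasp(20)
wind_follow(40.9,42)
a=np.radians(-1.1);k=circ(a); effector.release(); env.movel([k[0],k[1],.23],rate=.25)
l,z,s=look('w10.png'); print(s['t'])
p,d,s=snap('wrist'); rb,kc=crank_est(s,d,66,T); v=np.array(kc[0])/1000-np.array(rb[0])/1000; print('ang',np.degrees(np.arctan2(v[1],v[0])))
E
```

```text
boss 489 ((602.4840087890625, -60.0693359375), (22.63346290588379, 22.612401962280273), 43.96560287475586) zmed 74.04891522032437 knob 333 ((650.8868408203125, -17.05072593688965), 10.094085693359375) zmed 80.22481289384086
ang 41.425681856602345
32.5 [ 0.8 -0.2 -0.2] 0.05 0.0192
24.1 [ 1.8 -0.1  0. ] -0.02 0.0198
15.7 [ 0.7 -0.1  0.2] -0.05 0.0198
7.3 [1.6 0.1 1. ] 0.03 0.0198
-1.1 [ 2.3 -0.2 -0.3] -0.02 0.0197
-40 jaw [58.1 79.4] gap [79.6 85. ] plate [86.2 93.1] book 30.0
0 jaw [58.  79.3] gap [79.5 84.7] plate [86.2 93. ] book 30.0
40 jaw [58.  79.3] gap [79.4 85. ] plate [86.1 93. ] book 30.0
102.1417
boss 479 ((602.4332275390625, -60.14159393310547), (22.68440055847168, 21.99101448059082), 89.87506866455078) zmed 74.12090278748224 knob 304 ((667.183349609375, -60.688453674316406), 10.160299301147461) zmed 80.2481631370397
ang -0.48389113720840204
```

```bash
python3 - <<'E'
from h import *
t=down(np.radians(-.4)+np.pi); H=np.array([.6024,-.0601])
t2=down(np.radians(-50.3)+np.pi); M=np.array([.5081,-.3325])
print(solver.inverse_kinematics([*H,.2],t))
env.reach([*H,.23],t); env.movel([*H,.101],rate=.1); effector.grasp(45)
s=env.sense(); print(s['gripper_width'],s['wrist_force'])
for z in (.11,.12,.13,.14,.18): env.movel([*H,z],rate=.06); s=env.sense(); print(z,np.round(s['wrist_force'],1),round(s['gripper_width'],4))
env.reach([*M,.18],t2); env.movel([*M,.07],rate=.12)
s=env.sense(); f0=s['wrist_force'][2]; print(s['gripper_width'],f0,s['t'])
for z in np.arange(.064,.033,-.002):
    env.movel([*M,z],rate=.05); f=env.sense()['wrist_force'][2]-f0
    if f>4: break
print(z,f)
p,d,s=snap('wrist','w11.png',1.2); print(s['gripper_width'],s['t'])
E
```

```text
[ 0.85366183  0.78249539 -1.24392411  1.6789722   0.77586756  1.26440459
  1.00492498]
0.021665518773562206 [ 0.38474951 -1.23608245  0.86264262]
0.11 [ 1.4 -2.4 -1.7] 0.0217
0.12 [-0.  -0.5 -2.6] 0.0216
0.13 [-0.6  0.3 -3.4] 0.0218
0.14 [-0.7  0.6 -3.1] 0.0221
0.18 [ 0.2 -0.6 -1.8] 0.022
0.02171821261221704 -3.0333904742493036 110.25
0.035999999999999976 13.97777939289882
0.0218215442831795 114.0167
```

View pics/w11.png

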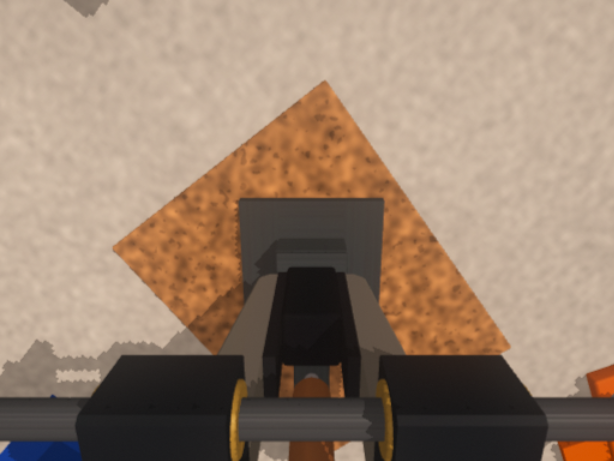

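Crank stands flat on the mat (flange at ~(310,250), mat all round it). Release, back off, and do a final check of the press and crank.

```bash
python3 - <<'E'
from h import *
M=np.array([.5081,-.3325])
env.movel([*M,.038],rate=.03); effector.release(); env.movel([*M,.26],rate=.2)
l,z,s=look()
for y in range(96,150,6):
    m=(abs(l[...,1]-y)<2)&(z>78)&(z<90); print(y,np.round(np.percentile(l[...,0][m],[1,99]),1) if m.sum()>5 else None,end=' ')
env.reach([.40,-.15,.42],down(0.3)); p,d,s=snap('top','top12.png',1.5)
for n in('crank_hub','crank_knob','mat','flask','tin','phone','pencil_case'): print(n,[np.round(x['at'],3).tolist() for x in tip_of('top',n)[:4]])
print(s['t'])
E
```

```text
-40 jaw [58.1 79.4] gap [79.6 85.2] plate [86.3 93.1] book 30.0
0 jaw [58.1 79.4] gap [79.5 84.9] plate [86.2 93.1] book 30.0
40 jaw [58.1 79.3] gap [79.4 85.1] plate [86.2 93.1] book 30.0
96 [-56.4  68.1] 102 [-55.   67.3] 108 [-56.9  70.1] 114 [-55.1  67.7] 120 [-56.7  70.1] 126 [-54.7  67.8] 132 [-56.1  68.5] 138 [-55.9  68.2] 144 [-54.8  67.6] crank_hub [[0.478, -0.537, 0.05], [0.75, -0.312, 0.051], [0.299, -0.276, 0.055]]
crank_knob [[0.7, -0.286, 0.051], [0.473, -0.601, 0.045]]
mat []
flask [[0.701, 0.385, -0.003]]
tin [[0.513, 0.414, 0.003]]
phone [[0.339, 0.385, 0.001]]
pencil_case [[0.754, -0.101, 0.005]]
119.4417
```

View pics/top12.png

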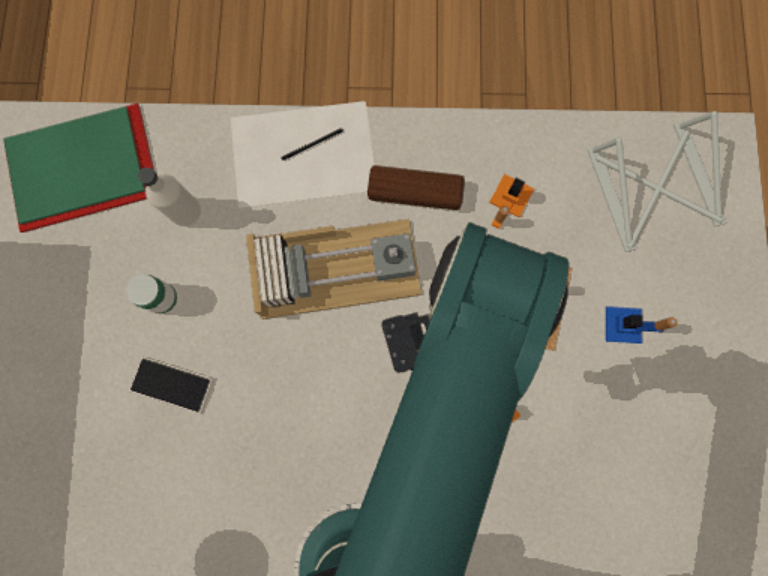

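```bash
python3 - <<'E'
from h import *
t=down(np.radians(-50.3)+np.pi); M=np.array([.508,-.3325])
env.reach([*(M-.07*t[:2,0]),.28],t); p,d,s=snap('wrist'); crank_est(s,d,3,M); print(s['t'],s['wrist_force'])
print(workorder.finish_job())
E
```

```text
boss 455 ((507.7434387207031, -332.2475280761719), (21.122825622558594, 21.316884994506836), 39.707767486572266) zmed 74.34478511346282 knob 257 ((549.3563232421875, -382.4254150390625), 9.967621803283691) zmed 80.58386630522679
121.4 [0.5718053  0.68231661 0.02465143]
the job is handed in; nothing more can be done
None
```

Job handed in at about 121 s: four notebooks upright against the backstop and flush with the fence, sprung plate pushed back about 6 of 12 mm, crank flat on the cork mat where it started; the last checks showed nothing else moved (no verdict was returned).

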